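Set and lock the router-lift dial

ROBOT

A 6-joint arm with a two-finger parallel gripper is mounted at the origin on the work surface. World frame = base frame: x ahead of the robot, y to its left, z up, the work surface at z = 0. Lengths are in m, angles in rad, forces in N, time in s.
With the tool pointing down it reaches from about 0.4 to 0.825 m from the base axis. Payload 7 kg.
Tool frame: the origin (TCP) lies midway between the tips of the shut fingers; the grasp point (between the pads) lies 19 mm behind it; z points along the fingers, x is the direction in which the jaws open and shut, and the axes are right-handed (so a half turn about z gives the same grasp; the last joint's range is limited). The gripper opens to 85 mm and grips with 20 to 120 N. Pads are 22 mm wide; open, the fingers measure 114 mm over their backs; the gripper's body (76 mm by 85 mm) begins 54 mm behind the grasp point. The pads swing forward as they close: fully open they stand 13 mm farther back than shut.
Start: joints at [-0.902, 0.359, 0.012, 0, -1.224, -0.288], TCP at [0.251, -0.627, 0.231] pointing down, gripper open.
Joint ranges: [-3.07, 3.07], [-1.43, 2.12], [-1.02, 1.25], [-3.03, 1.67], [-3.05, -0], [-3.03, 3.03]. Speed limits (rad/s): [2.39, 2.39, 3.01, 3.14, 3.14, 3.14].

INTERFACE

Orientations are given as a 3x3 rotation matrix whose columns are the frame's x, y, z axes.
In Python, from station import read_state, read_camera, job gives the robot as it stands.
- The arm moves only by the tool step_arm, never from a script. Its argument "commands" is text: rows parted by semicolons, each of 4 numbers parted by spaces: the shift along the tool's x, y, z in units of 40 mm (1.0 is 40 mm), then the turn about the tool's z in units of 8 degrees (1.0 is 8 degrees). In form: x y z roll; .... A call has 1 to 12 rows; each row is the pose to reach, as a shift and turn from the pose commanded when the call began, along the tool's axes at that moment; what a row does not reach only later rows make up. A row lasts 1/8 s, in which the tool goes at most 62.5 mm and 10.7 degrees, less where a joint would pass 70% of its speed; a pose out of reach is approached as far as the arm can. A call with a gripper value outside its range is refused whole. "gripper" is the gripper's target within -1 to 1 (fully open at 1, half-way at 0, shut at -1), set as the call begins (left out, the last holds). The fingers move at their own pace and stop on an object; the grip force is fixed at half the most. Time passes only in rows, so rows that repeat a pose let the fingers close. It gives the time, the measured TCP pose, the force and the opening at its end, in the units of the state.
- read_state(): the state, without advancing time (a new reading comes with each control period).
- read_camera(name): name is "scene" or "top" or "wrist"; returns a dict with "color" (480x640x3 uint8, red, green, blue), "depth" (480x640 float32, m along the optical axis (not along the pixel's ray), 0 where there is no reading), "camera_matrix" (3x3 intrinsics, pixels), "dist_coeffs" ([k1, k2, p1, p2, k3] as OpenCV has them; the pictures are not rectified), "extrinsics" (4x4, takes a point from world to camera coordinates); the wrist camera has in their place "hand_eye" (4x4, takes a point from camera to tool coordinates, whose origin is the TCP and whose axes are the tool frame's). Camera axes: x right, y down, z forward; pixel columns grow to the right and rows downward; lengths in m; the calibration is good to about 2 mm. A picture is of the moment at which its call begins: read the wrist's pose just before it.
- job.job_done(): hands the job in, once; it reports no verdict.
The state is a dict: "t": time; "qpos": joint angles; "qvel": joint speeds; "effort": joint torques, N m; "tcp_pos": TCP position; "tool_rot": TCP orientation; "contact_force": force on the tool from outside, world axes, zero at the start; "ft_torque": the same for the moment, N m; "opening": finger opening in m.
Only numpy, scipy, OpenCV 4.12 (cv2) and the standard library are available. Lean on these libraries where they do the work, as an engineer would, in place of code of your own. Each camera call takes 0.05 s, during which the arm holds its last target. There are 200 camera calls.

TASK

On the router plate with the red knob, turn the red knob clockwise until its white pointer points at the yellow mark on the dial; then turn the lock ring around that knob (the one with the upright orange lug) clockwise until it stops tight, so that the setting is locked with the pointer still on the mark. Leave the blue-knobbed dial, the glue bottle, the chisel and the abrasive roll as they are.

Things in the scene. Friction and masses are not known exactly. Their poses are not given: they have to be found in the camera images.
- lift_plate: dark steel router plate with the RED knob, fixed to the bench, 260 x 160 x 12 mm, reaching from -100 to +160 mm in its x. Origin on the bench top (height 0), on the upright axis shared by knob, dial and lock ring; x points to the router bit (120 mm from the axis, top 48 mm above the bench), y left, z up. Black dial: radius 46, top 20 mm above the bench
- lift_grip (a point): centre of the red knob's grip bar, on the axis, 45 mm above the bench. The bar is 42 mm long (along the pointer's direction), 16 mm wide, 26 to 64 mm above the bench, on a round skirt (radius 24, top 26 mm up). Turns about the axis with light friction (0.05 N m), stays where left, 1.3 rad either side of the plate's x; independent of the ring
- lift_pointer (a point): tip of the red knob's white pointer, 36 mm from the axis, 23 mm above the bench; turns with the knob. It starts 0.35 to 1.3 rad anticlockwise (seen from above) of the yellow mark
- lift_mark (a point): yellow mark (10 x 9 mm) painted on the red knob's dial; the point given is 36 mm from the axis, where the pointer's tip must come. Its place round the dial differs each time
- lift_ring (a joint): aluminium lock ring round the red knob's dial (radius 47 to 58 mm, top 22 mm above the bench), rad, growing clockwise from above: 0 fully loose, 1.2 tight against its stop, starts at 0 to 0.3. Stiff (0.15 N m), stays where left. Its lug lies at (2.2 - value) rad from the plate's x, anticlockwise positive
- lift_lug (a point): centre of the upright orange lug on the red knob's lock ring, 46 mm above the bench, 83 mm from the axis. The lug is 14 mm wide, 22 mm long (radially), top 63 mm above the bench; it stands on a flat arm of the ring, 16 mm wide, top 22 mm above the bench, and swings round the axis with the ring
- fence_pointer (a point): the tip of the white pointer of the BLUE knob, on the other, like-built plate beside it (the fence dial, with a wooden fence block, top 57 mm above the bench, in place of the bit), 36 mm from that knob's axis: leave alone
- fence_lug (a point): the centre of the orange lug on the blue knob's lock ring, 46 mm above the bench, 83 mm from the blue knob's axis: leave alone
- glue_bottle: a white glue bottle, 56 mm across, 140 mm tall, standing on the bench, origin at the centre of its underside: leave alone
- chisel: a chisel lying on the bench, 255 mm long, 32 mm high, handle to its -x, origin under its middle: leave alone
- abrasive_roll: a yellow roll of abrasive paper, 70 mm across, 50 mm tall, standing on end, origin at the centre of its underside: leave alone

How it is judged:
On the way, in this order (a step that is already met when the one before it is completed fails the run):
1. the red knob's pointer is on the yellow mark (within 8 mm, about 12 degrees) while its lock ring is still loose (below 0.5 rad) (horizontal distance between lift_pointer and lift_mark below 0.008 m and value of joint lift_ring below 0.5 rad), for 0.2 s.
2. the lock ring is tight (within 0.18 rad, 10 degrees, of its stop) with the pointer still on the mark (horizontal distance between lift_pointer and lift_mark below 0.008 m and value of joint lift_ring above 1.02 rad), for 0.2 s.
At the end, for the whole second after the job is handed in: The red knob's pointer tip is within 8 mm (about 12 degrees) of the yellow mark, and its lock ring is at rest within 0.18 rad (10 degrees) of its tight stop (joint above 1.02 rad) (all of step 2 and velocity of joint lift_ring between -0.05 and 0.05 rad/s); the robot touches nothing.
It fails at once if the blue knob is turned (its pointer's tip moves more than 6 mm) or its lock ring is turned (its lug moves more than 15 mm) (distance of fence_pointer from where it was at the start of the episode above 0.006 m or distance of fence_lug from where it was at the start of the episode above 0.015 m).
It fails at once if the glue bottle, chisel or abrasive roll is moved more than 20 mm (distance of any of glue_bottle, chisel, abrasive_roll from where it was at the start of the episode above 0.02 m).
It also fails if it takes over 45 s, if anything falls off the work surface, if the arm or the gripper's body presses on something with over 40 N, if the wrist force passes 120 N, or if a joint passes its speed limit or range.

## Working session

There is one attempt and no reset: what is moved stays moved. The work goes in short steps, Python scripts to look and compute and a tool call to move; the robot and the scene stay as the last step left them, time stands still between calls to the robot, and variables do not carry over. Pictures are saved under pics/ and viewed, about 8 in all and at most 12, crops included, and the job is handed in when it is done.

Besides the shell and the picture viewer there is one more tool, called after ">>>" by a JSON object that holds its "op" and its "data". step_arm: Moves the arm, as the interface text tells. Its arguments: {"type":"object","properties":{"commands":{"type":"string"},"gripper":{"type":"number"}},"required":["commands"]}

```bash
mkdir -p pics
cat > h.py <<'E'
import numpy as np, cv2
from station import read_state, read_camera
def snap(n):
    s=read_state(); c=read_camera(n); c['s']=s
    if n=='wrist':
        T=np.eye(4);T[:3,:3]=s['tool_rot'];T[:3,3]=s['tcp_pos'];c['W']=T@np.array(c['hand_eye'])
    else: c['W']=np.linalg.inv(np.array(c['extrinsics']))
    return c
def world(c,mask):
    v,u=np.nonzero(mask&(c['depth']>0)); d=c['depth'][v,u]
    p=cv2.undistortPoints(np.c_[u,v].astype(np.float64)[:,None],np.array(c['camera_matrix'],float),np.array(c['dist_coeffs'],float))[:,0]
    P=np.c_[p*d[:,None],d,np.ones(len(d))]
    return (c['W']@P.T).T[:,:3],u,v
def save(c,f): cv2.imwrite(f,c['color'][:,:,::-1])
E
python3 - <<'E'
from h import *
c=snap('top');save(c,'pics/top.png');print(c['W'],c['s'])
np.save('top.npy',c,allow_pickle=True)
c=snap('scene');save(c,'pics/scene.png');np.save('scene.npy',c,allow_pickle=True)
E
```

```text
[[ 0.02494562 -0.9863354   0.1628502   0.44845146]
 [-0.99957732 -0.02704251 -0.01067182  0.02259808]
 [ 0.01492987 -0.16251515 -0.98659309  1.15426597]
 [ 0.          0.          0.          1.        ]] {'t': 0.0, 'qpos': array([-9.01909228e-01,  3.59381062e-01,  1.10334106e-02, -3.15802538e-04,
       -1.22410458e+00, -2.88114781e-01]), 'qvel': array([ 0.00102595,  0.00033078, -0.00034218,  0.00133254,  0.00096136,
        0.00022054]), 'effort': array([ 9.55299365e-04, -5.83332002e+01,  2.93416947e+01,  6.93645179e+00,
       -5.88651761e-03,  1.82091014e-05]), 'tcp_pos': array([ 0.25064238, -0.62621   ,  0.23036257]), 'tool_rot': array([[-3.71537068e-01,  9.28417781e-01, -7.93828692e-04],
       [ 9.28416615e-01,  3.71537869e-01,  1.48324714e-03],
       [ 1.67201044e-03, -1.85922455e-04, -9.99998585e-01]]), 'contact_force': array([0.09059293, 0.23842352, 0.82290486]), 'ft_torque': array([-0.01571649, -0.01899543, -0.01225591]), 'opening': 0.08558155895574963}
```

View pics/top.png

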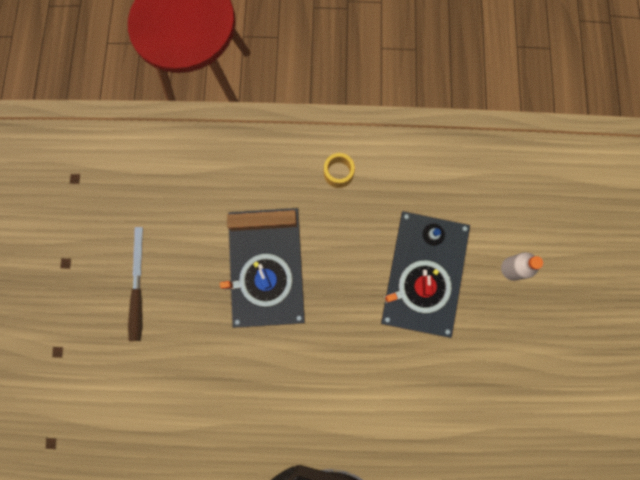

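View pics/scene.png

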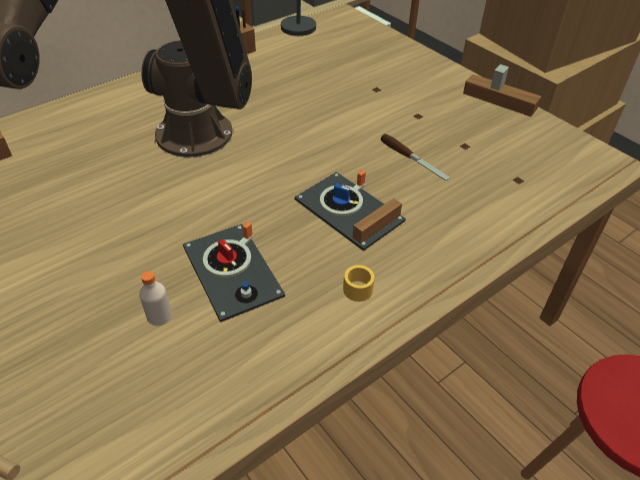

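The top view shows the red dial at about (426,287), its lug at (391,297) and the bit at (433,234). The glue bottle is on the right at about (520,265). The scene view agrees. Next I'll turn these pixels into positions.

Run:
```python
from h import *
for n in('top','scene'):
    c=np.load(n+'.npy',allow_pickle=True).item()
    hsv=cv2.cvtColor(c['color'],cv2.COLOR_RGB2HSV).astype(int);H,S,V=hsv[...,0],hsv[...,1],hsv[...,2]
    P,u,v=world(c,np.ones(H.shape,bool)&(c['depth']>0))
    ok=(P[:,0]>.3)&(P[:,0]<.8)&(P[:,1]<-.02)&(P[:,1]>-.45)&(P[:,2]<.2)
    h,s,w=H[v,u],S[v,u],V[v,u]
    for nm,m in dict(red=((h<4)|(h>176))&(s>180)&(w>120),orange=(h>=5)&(h<13)&(s>200)&(w>170),yellow=(h>=22)&(h<32)&(s>150)&(w>150),ring=(s<40)&(w>130)).items():
        m=ok&m; q=P[m]; print(n,nm,m.sum(),q.mean(0),q.min(0),q.max(0),np.median(q,axis=0))
```

```text
top red 285 [ 0.51650231 -0.19417691  0.04019672] [ 0.49726056 -0.22078313  0.019028  ] [ 0.53896976 -0.17564206  0.0691339 ] [ 0.51542592 -0.19158698  0.02917954]<stdin>:9: RuntimeWarning: Mean of empty slice.
  ret = um.true_divide(
Traceback (most recent call last):
ValueError: zero-size array to reduction operation minimum which has no identity
```

Run:
```python
from h import *
c=snap('wrist');print(np.array(c['hand_eye']).round(4),c['camera_matrix'])
R=c['s']['tool_rot'];d=np.array([.515,-.195,.26])-c['s']['tcp_pos'];print(R.T@d/.04)
```

```text
[[ 1.000e+00  2.000e-04  1.000e-04  8.000e-04]
 [-3.000e-04  9.651e-01  2.617e-01 -6.590e-02]
 [-1.000e-04 -2.617e-01  9.651e-01 -1.422e-01]
 [ 0.000e+00  0.000e+00  0.000e+00  1.000e+00]] [[357.63953385   0.         320.38637189]
 [  0.         357.63953385 238.7346461 ]
 [  0.           0.           1.        ]]
[ 7.55496198 10.14067106 -0.72883441]
```

>>> {"op": "step_arm", "data": {"commands": "7.5 10 -0.7 0;7.5 10 -0.7 0;7.5 10 -0.7 0;7.5 10 -0.7 0;7.5 10 -0.7 0;7.5 10 -0.7 0;7.5 10 -0.7 0;7.5 10 -0.7 0;7.5 10 -0.7 0;7.5 10 -0.7 0;7.5 10 -0.7 0;7.5 10 -0.7 0"}}

```text
t: 1.65
tcp_pos: [0.5101, -0.2005, 0.2593]
tool_rot: [[-0.37, 0.929, -0.0], [0.929, 0.37, -0.0], [0.0, -0.0, -1.0]]
contact_force: [-0.1, 0.9, -0.3]
opening: 0.0855
```

Run:
```python
from h import *
c=snap('wrist');save(c,'pics/w1.png');np.save('w1.npy',c,allow_pickle=True);print(c['s']['tcp_pos'],c['s']['tool_rot'],c['s']['qpos'],c['s']['t'])
```

```text
[ 0.51008156 -0.20051707  0.25926416] [[-3.69960937e-01  9.29047300e-01 -1.38674386e-04]
 [ 9.29047310e-01  3.69960939e-01 -7.94939856e-06]
 [ 4.39187388e-05 -1.31776032e-04 -9.99999990e-01]] [-1.70258575e-02  1.32228811e-01 -2.26093416e-01  1.10077909e-05
 -1.21261262e+00 -1.17480735e+00] 1.65
```

View pics/w1.png

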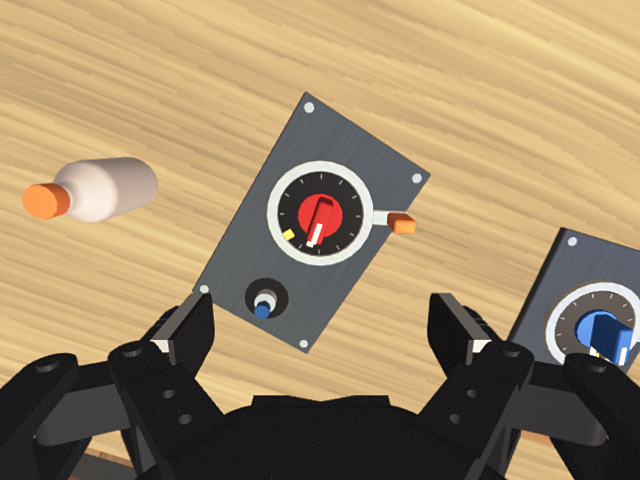

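The wrist view shows the ring centred near (320,213), the yellow mark at (289,235) and the pointer tip at about (311,244). The orange lug is at (402,224) and the bit at (265,302).

```bash
cat > meas.py <<'E'
from h import *
def meas(c):
    hsv=cv2.cvtColor(c['color'],cv2.COLOR_RGB2HSV).astype(int)
    P,u,v=world(c,np.ones(c['depth'].shape,bool)&(c['depth']>0))
    H,S,V=hsv[v,u].T; A0=np.array([.515,-.195])
    r=np.hypot(*(P[:,:2]-A0).T)
    ring=(S<40)&(V>170)&(r<.066)&(r>.040)&(P[:,2]<.03)
    q=P[ring]; 
    for _ in range(5):
        M=np.c_[2*q[:,:2],np.ones(len(q))]; s=np.linalg.lstsq(M,(q[:,:2]**2).sum(1),rcond=None)[0]
        A=s[:2]; rr=np.hypot(*(q[:,:2]-A).T); q=q[(rr>.044)&(rr<.060)]
    print('axis',A.round(4),'ring r',rr.mean().round(4),'z',np.median(q[:,2]).round(4))
    D=P[:,:2]-A; r=np.hypot(*D.T); a=np.arctan2(D[:,1],D[:,0])
    def show(n,m):
        if m.sum()==0: print(n,0);return
        p=P[m]; d=p[:,:2].mean(0)-A; print(n,m.sum(),p.mean(0).round(4),'z',p[:,2].min().round(3),p[:,2].max().round(3),'ang',np.arctan2(d[1],d[0]).round(3),'r',np.hypot(*d).round(4))
    show('yellow',(H>=22)&(H<34)&(S>120)&(V>120)&(r<.047)&(P[:,2]<.03))
    show('pointer',(S<50)&(V>170)&(r<.040)&(r>.0)&(P[:,2]<.033))
    show('ptrtop',(S<50)&(V>150)&(r<.030)&(P[:,2]>.05))
    red=((H<6)|(H>174))&(S>150); bt=red&(P[:,2]>.056)&(r<.03)
    show('bartop',bt)
    bt=((P[:,2]>.058)&(r<.03)); show('barall',bt)
    if bt.sum()>10:
        rect=cv2.minAreaRect(P[bt][:,:2].astype(np.float32)*1000); print(rect, cv2.boxPoints(rect))
        w,V_=np.linalg.eigh(np.cov(P[bt][:,:2].T)); print('bar ang',np.arctan2(*V_[::-1,1]))
    show('lugtop',(r>.06)&(r<.1)&(P[:,2]>.055)&(H<16)&(S>150))
    show('bit',(r>.1)&(r<.14)&(P[:,2]>.04)&(P[:,2]<.055)&(D[:,0]>.08))
    return A
E
python3 - <<'E'
from meas import *
for f in('w1','scene'):
    print(f); meas(np.load(f+'.npy',allow_pickle=True).item())
E
```

```text
w1
axis [ 0.5192 -0.1964] ring r 0.0524 z 0.0214
yellow 85 [ 0.5524 -0.2206  0.0204] z 0.018 0.022 ang -0.63 r 0.0411
pointer 28 [ 0.5535 -0.1951  0.0237] z 0.019 0.026 ang 0.038 r 0.0342
ptrtop 104 [ 0.53   -0.1961  0.0644] z 0.063 0.067 ang 0.022 r 0.0107
bartop 568 [ 0.5158 -0.1971  0.063 ] z 0.057 0.066 ang -2.939 r 0.0036
barall 12040 [ 0.5009 -0.2033  0.3274] z 0.059 0.361 ang -2.779 r 0.0196
((514.1012573242188, -204.4066619873047), (37.01280975341797, 50.936485290527344), 84.3130874633789) [[ 486.92453 -220.29826]
 [ 537.6103  -225.34569]
 [ 541.27795 -188.51506]
 [ 490.59222 -183.46764]]
bar ang 2.0131305245849633
lugtop 200 [ 0.4915 -0.1214  0.061 ] z 0.055 0.065 ang 1.926 r 0.08
bit 199 [ 0.6361 -0.2177  0.0467] z 0.04 0.049 ang -0.181 r 0.1187
scene
axis [ 0.5183 -0.195 ] ring r 0.0526 z 0.0231
yellow 11 [ 0.5506 -0.2194  0.023 ] z 0.019 0.027 ang -0.646 r 0.0405
pointer 6 [ 0.5478 -0.1943  0.0261] z 0.025 0.028 ang 0.025 r 0.0295
ptrtop 4 [ 0.5302 -0.1949  0.0676] z 0.066 0.069 ang 0.01 r 0.0119
bartop 84 [ 0.5213 -0.1989  0.0634] z 0.056 0.071 ang -0.911 r 0.005
barall 101 [ 0.5222 -0.1982  0.0646] z 0.058 0.071 ang -0.672 r 0.0051
((521.2664184570312, -197.56292724609375), (43.26076889038086, 15.868326187133789), 2.456038475036621) [[ 499.3159  -190.56297]
 [ 499.99594 -206.41673]
 [ 543.2169  -204.56288]
 [ 542.53687 -188.70912]]
bar ang -3.086955581602594
lugtop 51 [ 0.4954 -0.1191  0.0629] z 0.055 0.068 ang 1.863 r 0.0793
bit 47 [ 0.6393 -0.2182  0.0482] z 0.041 0.053 ang -0.189 r 0.1232
```

>>> {"op": "step_arm", "data": {"commands": "0.02 0.25 3 2.5;0.02 0.25 3 2.5;0.02 0.25 3 2.5;0.02 0.25 3 2.5;0.02 0.25 3 2.5", "gripper": 0.2}}

```text
t: 2.33
tcp_pos: [0.5212, -0.1954, 0.142]
tool_rot: [[-0.034, 0.999, 0.004], [0.999, 0.034, -0.001], [-0.001, 0.004, -1.0]]
contact_force: [0.3, 0.1, 0.5]
opening: 0.0513
```

Run:
```python
from meas import *
c=snap('wrist');save(c,'pics/w2.png');s=c['s'];print(s['tcp_pos'],np.arctan2(s['tool_rot'][1,0],s['tool_rot'][0,0]),s['opening'],s['qpos'][5])
meas(c)
```

```text
[ 0.52121014 -0.1954245   0.14203055] 1.604635561414452 0.05134871575580126 -1.530796272081498
axis [ 0.5193 -0.1962] ring r 0.0523 z 0.0214
yellow 44 [ 0.551  -0.2198  0.0203] z 0.018 0.022 ang -0.638 r 0.0396
pointer 18 [ 0.5148 -0.1899  0.02  ] z 0.017 0.023 ang 2.186 r 0.0078
ptrtop 357 [ 0.5245 -0.2021  0.1011] z 0.063 0.188 ang -0.84 r 0.0078
bartop 1243 [ 0.5152 -0.1968  0.0629] z 0.056 0.066 ang -3.007 r 0.0041
barall 32691 [ 0.5075 -0.1968  0.215 ] z 0.058 0.245 ang -3.095 r 0.0117
((519.0234985351562, -195.33551025390625), (42.92088317871094, 58.05390930175781), 9.175620079040527) [[ 493.20898 -170.10208]
 [ 502.4663  -227.41315]
 [ 544.838   -220.56894]
 [ 535.5807  -163.25787]]
bar ang 1.6105879301171098
lugtop 307 [ 0.4904 -0.1231  0.0601] z 0.055 0.064 ang 1.947 r 0.0786
bit 410 [ 0.6357 -0.2173  0.0464] z 0.04 0.05 ang -0.179 r 0.1184
```

View pics/w2.png

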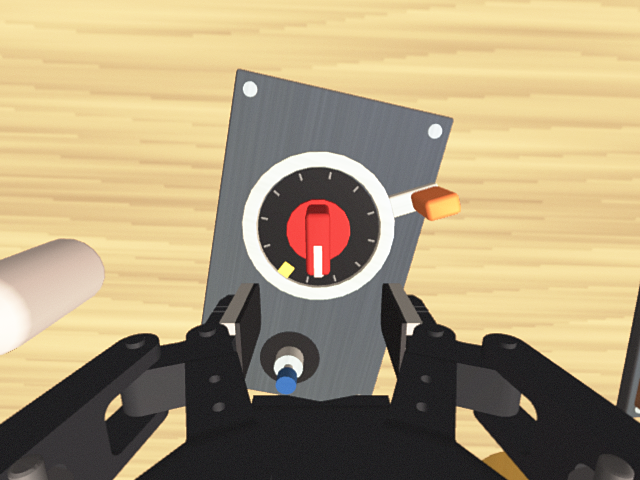

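The bar appears along the image vertical at about (318,235), between the jaws, with the mark at (286,270) and the lug at (436,203). The path down is clear, so I'll descend and grip.

>>> {"op": "step_arm", "data": {"commands": "0 -0.04 1.3 0;0 -0.04 2.6 0;0 -0.04 2.65 0;0 -0.04 2.65 0;0 -0.04 2.65 0"}}

```text
t: 3.0
tcp_pos: [0.52, -0.1952, 0.0358]
tool_rot: [[-0.032, 0.999, 0.004], [0.999, 0.032, -0.0], [-0.001, 0.004, -1.0]]
contact_force: [0.9, -0.4, -0.2]
opening: 0.051
```

>>> {"op": "step_arm", "data": {"commands": "0 0 0 0;0 0 0 0;0 0 0 0;0 0 0 0;0 0 0 0;0 0 0 0", "gripper": -1}}

```text
t: 3.75
tcp_pos: [0.5187, -0.1971, 0.0349]
tool_rot: [[-0.032, 0.999, 0.002], [0.999, 0.032, -0.002], [-0.002, 0.001, -1.0]]
contact_force: [-0.8, -12.6, 7.3]
opening: 0.0152
```

>>> {"op": "step_arm", "data": {"commands": "-0.04 0 0 0.6;-0.04 0 0 1.2;-0.04 0 0 1.8;-0.04 0 0 2.4;-0.04 0 0 3;-0.04 0 0 3.6;-0.04 0 0 4.2;-0.04 0 0 4.8;-0.04 0 0 4.8;-0.04 0 0 4.8;-0.04 0 0 4.8"}}

```text
t: 5.12
tcp_pos: [0.5191, -0.1967, 0.0349]
tool_rot: [[0.596, 0.803, 0.002], [0.803, -0.596, -0.0], [0.001, 0.002, -1.0]]
contact_force: [-2.8, 1.7, 9.7]
opening: 0.0148
```

>>> {"op": "step_arm", "data": {"commands": "0 0 0 0;0 0 0 0;0 0 0 0;0 0 -3 0;0 0 -3 0;0 0 -3 0;0 0 -3 0", "gripper": 0.2}}

```text
t: 6.0
tcp_pos: [0.5178, -0.1965, 0.1532]
tool_rot: [[0.596, 0.803, 0.0], [0.803, -0.596, 0.0], [0.0, -0.0, -1.0]]
contact_force: [-0.1, 0.2, 0.4]
opening: 0.0514
```

Run:
```python
from meas import *
c=snap('wrist');save(c,'pics/w3.png');s=c['s'];print(s['t'],s['tcp_pos'],np.arctan2(s['tool_rot'][1,0],s['tool_rot'][0,0]),s['opening'],s['qpos'][5])
meas(c)
```

```text
6.0 [ 0.51779265 -0.19648696  0.153224  ] 0.9320453729561153 0.05140442816121881 -2.199916508737394
axis [ 0.5193 -0.196 ] ring r 0.0523 z 0.0214
yellow 90 [ 0.5536 -0.2214  0.0205] z 0.018 0.022 ang -0.638 r 0.0427
pointer 24 [ 0.5261 -0.1959  0.0208] z 0.019 0.025 ang 0.013 r 0.0068
ptrtop 331 [ 0.5262 -0.1904  0.1126] z 0.063 0.228 ang 0.681 r 0.0089
bartop 1106 [ 0.5163 -0.194   0.063 ] z 0.056 0.065 ang 2.562 r 0.0037
barall 30352 [ 0.5078 -0.1871  0.2267] z 0.058 0.256 ang 2.485 r 0.0146
((518.5308227539062, -195.54531860351562), (57.089927673339844, 44.047210693359375), 53.9784049987793) [[ 483.9312  -205.6805 ]
 [ 519.5564  -231.58421]
 [ 553.13043 -185.41014]
 [ 517.50525 -159.50642]]
bar ang 0.9346908784125674
lugtop 299 [ 0.4909 -0.1212  0.0608] z 0.055 0.064 ang 1.934 r 0.08
bit 314 [ 0.6356 -0.2182  0.0465] z 0.04 0.05 ang -0.188 r 0.1184
```

View pics/w3.png

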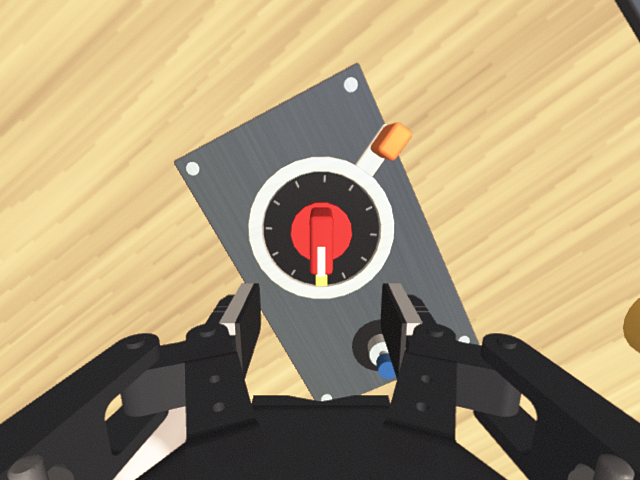

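The white pointer is on the yellow mark, both near (321,280). The lug stands at (392,140). Next I'll turn the wrist the long way round to stay inside the last joint's range, and go above the lug.

>>> {"op": "step_arm", "data": {"commands": "0 0 0 -1.3;0.3 -0.4 0 -2.6;0.6 -0.9 0 -3.9;0.9 -1.3 0 -5.2;1.16 -1.73 0 -6.5;1.16 -1.73 0 -7.8;1.16 -1.73 0 -9.2;1.16 -1.73 0 -9.2;1.16 -1.73 0 -9.2"}}

```text
t: 7.18
tcp_pos: [0.4898, -0.1182, 0.1525]
tool_rot: [[-0.599, 0.801, -0.002], [0.801, 0.599, -0.0], [0.001, -0.001, -1.0]]
contact_force: [0.6, -0.3, -0.0]
opening: 0.0512
```

>>> {"op": "step_arm", "data": {"commands": "0 0 0 -1.3;0 0 0 -2.6;0 0 0 -3.9;0 0 0 -5.2;0 0 0 -6.5;0 0 0 -7.8;0 0 0 -9.2;0 0 0 -9.2;0 0 0 -9.2"}}

```text
t: 8.3
tcp_pos: [0.4901, -0.1182, 0.1531]
tool_rot: [[-0.938, -0.347, -0.0], [-0.347, 0.938, -0.0], [0.0, 0.0, -1.0]]
contact_force: [0.1, -0.2, 0.6]
opening: 0.0516
```

Run:
```python
from meas import *
c=snap('wrist');save(c,'pics/w4.png');s=c['s'];print(s['t'],s['tcp_pos'],np.arctan2(s['tool_rot'][1,0],s['tool_rot'][0,0]),s['opening'],s['qpos'])
meas(c)
```

```text
8.3 [ 0.49010313 -0.11821667  0.15310872] -2.787074490347983 0.05156388547185474 [ 1.53553179e-01  1.46463211e-01 -4.68710305e-01 -4.19162249e-05
 -9.56017882e-01  2.00989146e-01]
axis [ 0.5196 -0.1963] ring r 0.0524 z 0.0214
yellow 164 [ 0.5533 -0.2211  0.0205] z 0.018 0.023 ang -0.634 r 0.0419
pointer 161 [ 0.5433 -0.2133  0.0237] z 0.019 0.026 ang -0.623 r 0.0292
ptrtop 310 [ 0.5282 -0.203   0.0642] z 0.061 0.066 ang -0.66 r 0.0109
bartop 1452 [ 0.5178 -0.1954  0.0631] z 0.057 0.066 ang 2.67 r 0.002
barall 1826 [ 0.52   -0.1969  0.0633] z 0.059 0.066 ang -1.072 r 0.0007
((519.6614990234375, -196.84962463378906), (16.045019149780273, 42.00727462768555), 53.31659698486328) [[ 498.02505 -190.73584]
 [ 531.7127  -215.83069]
 [ 541.298   -202.96341]
 [ 507.6103  -177.86856]]
bar ang 2.5038790345741795
lugtop 264 [ 0.4931 -0.1225  0.0611] z 0.055 0.063 ang 1.915 r 0.0783
bit 667 [ 0.6361 -0.2163  0.0467] z 0.04 0.05 ang -0.17 r 0.1183
```

View pics/w4.png

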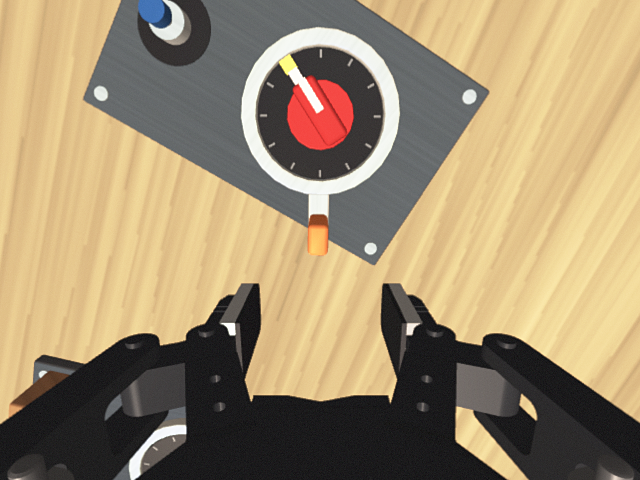

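The pointer (290,70) is on the mark at about (288,63). The lug at (318,235) lies centrally between the jaws. I'll descend and grip it.

>>> {"op": "step_arm", "data": {"commands": "0 0 1.3 0;0 0 2.6 0;0 0 2.95 0;0 0 2.95 0;0 0 2.95 0"}}

```text
t: 8.98
tcp_pos: [0.4917, -0.1181, 0.037]
tool_rot: [[-0.936, -0.352, 0.003], [-0.352, 0.936, 0.0], [-0.003, -0.001, -1.0]]
contact_force: [-0.5, 0.9, 0.6]
opening: 0.0513
```

>>> {"op": "step_arm", "data": {"commands": "0 0 0 0;0 0 0 0;0 0 0 0;0 0 0 0;0 0 0 0;0 0 0 0", "gripper": -1}}

```text
t: 9.72
tcp_pos: [0.4909, -0.118, 0.0364]
tool_rot: [[-0.936, -0.352, 0.002], [-0.352, 0.936, 0.0], [-0.002, -0.0, -1.0]]
contact_force: [-1.9, 1.1, 7.8]
opening: 0.0128
```

Run:
```python
from h import *
s=read_state();p=s['tcp_pos'][:2];R=s['tool_rot'][:2,:2];A=np.array([.5195,-.1962])
d=p-A;print(s['tcp_pos'],s['opening'],s['contact_force'],np.hypot(*d),np.arctan2(d[1],d[0]),np.arctan2(R[1,0],R[0,0]))
for k in range(1,10):
    a=-np.radians(8)*k;Q=np.array([[np.cos(a),-np.sin(a)],[np.sin(a),np.cos(a)]])
    print(k,(R.T@(A+Q@d-p)/.04).round(2))
```

```text
[ 0.49085259 -0.11804149  0.03643048] 0.01279838390031624 [-1.88105596  1.08304351  7.84335468] 0.08324317724463758 1.9221203519441263 -2.781885254621868
1 [-0.29 -0.02]
2 [-0.57 -0.09]
3 [-0.84 -0.19]
4 [-1.1  -0.33]
5 [-1.33 -0.5 ]
6 [-1.54 -0.7 ]
7 [-1.72 -0.93]
8 [-1.86 -1.18]
9 [-1.97 -1.45]
```

>>> {"op": "step_arm", "data": {"commands": "-0.15 0 0 0.5;-0.29 -0.02 0 1;-0.43 -0.05 0 1.5;-0.57 -0.09 0 2;-0.71 -0.14 0 2.5;-0.84 -0.19 0 3;-0.97 -0.26 0 3.5;-1.1 -0.33 0 4;-1.22 -0.41 0 4.5;-1.33 -0.5 0 5;-1.33 -0.5 0 5"}}

```text
t: 11.1
tcp_pos: [0.5486, -0.118, 0.0365]
tool_rot: [[-0.943, 0.333, 0.003], [0.333, 0.943, 0.0], [-0.003, 0.001, -1.0]]
contact_force: [0.5, 2.0, 6.1]
opening: 0.0128
```

Run:
```python
from h import *
s=read_state();p=s['tcp_pos'][:2];R=s['tool_rot'][:2,:2];A=np.array([.5195,-.1962])
d=p-A;print(s['tcp_pos'],s['opening'],s['contact_force'],s['ft_torque'],np.hypot(*d),np.arctan2(d[1],d[0]),np.arctan2(R[1,0],R[0,0]))
for k in np.arange(.5,4,.5):
    a=-np.radians(8)*k;Q=np.array([[np.cos(a),-np.sin(a)],[np.sin(a),np.cos(a)]])
    print(k,(R.T@(A+Q@d-p)/.04).round(2))
```

```text
[ 0.54864542 -0.11795676  0.03650686] 0.012811557331125009 [0.46886147 2.03446633 6.05077162] [ 0.61759132 -0.07329146 -0.12048256] 0.08349526801111602 1.2142213604932968 2.8026094960117107
0.5 [-0.15 -0.01]
1.0 [-0.29 -0.03]
1.5 [-0.43 -0.05]
2.0 [-0.57 -0.09]
2.5 [-0.71 -0.14]
3.0 [-0.85 -0.2 ]
3.5 [-0.98 -0.26]
```

>>> {"op": "step_arm", "data": {"commands": "-0.15 -0.01 0 0.5;-0.29 -0.03 0 1;-0.43 -0.05 0 1.5;-0.57 -0.09 0 2;-0.65 -0.12 0 2.25;-0.71 -0.14 0 2.5;-0.75 -0.16 0 2.65;-0.75 -0.16 0 2.65"}}

```text
t: 12.1
tcp_pos: [0.5753, -0.1336, 0.0365]
tool_rot: [[-0.76, 0.65, 0.004], [0.65, 0.76, 0.0], [-0.003, 0.003, -1.0]]
contact_force: [2.9, 4.3, 4.8]
opening: 0.0129
```

>>> {"op": "step_arm", "data": {"commands": "-0.06 0 0 0.2;-0.06 0 0 0.2;-0.09 -0.01 0 0.3;-0.09 -0.01 0 0.3"}}

```text
t: 12.6
tcp_pos: [0.5775, -0.1357, 0.0365]
tool_rot: [[-0.733, 0.681, 0.004], [0.681, 0.733, 0.001], [-0.002, 0.003, -1.0]]
contact_force: [2.0, 7.8, 7.5]
opening: 0.013
```

The lug now stands at about 0.81 rad in the world, so the ring reads about 1.2. I'll release, lift straight up and check.

>>> {"op": "step_arm", "data": {"commands": "0 0 0 0;0 0 0 0;0 0 0 0;0 0 -1.5 0;0 0 -3 0;0 0 -3.5 0;0 0 -3.5 0;0 0 -3.5 0", "gripper": 0.2}}

```text
t: 13.6
tcp_pos: [0.5749, -0.1368, 0.1742]
tool_rot: [[-0.731, 0.682, -0.002], [0.682, 0.731, 0.0], [0.001, -0.001, -1.0]]
contact_force: [-0.3, -0.5, -0.7]
opening: 0.0515
```

Run:
```python
from meas import *
c=snap('wrist');save(c,'pics/w5.png');s=c['s'];print(s['t'],s['tcp_pos'],s['contact_force'],s['opening'])
meas(c)
```

```text
13.6 [ 0.57489421 -0.1368345   0.17424785] [-0.2839601  -0.52294367 -0.74762569] 0.05148284525351428
axis [ 0.5198 -0.1964] ring r 0.0524 z 0.0214
yellow 55 [ 0.5529 -0.221   0.0201] z 0.017 0.022 ang -0.64 r 0.0412
pointer 175 [ 0.5419 -0.2125  0.0238] z 0.018 0.027 ang -0.632 r 0.0274
ptrtop 250 [ 0.5281 -0.2029  0.0642] z 0.062 0.066 ang -0.669 r 0.0106
bartop 1219 [ 0.5175 -0.195   0.063 ] z 0.057 0.066 ang 2.62 r 0.0026
barall 1515 [ 0.5196 -0.1966  0.0632] z 0.058 0.066 ang -2.38 r 0.0003
((519.5176391601562, -196.7363739013672), (16.08049964904785, 42.03617477416992), 53.35111999511719) [[ 497.85535 -190.64124]
 [ 531.5813  -215.73303]
 [ 541.17993 -202.83151]
 [ 507.45398 -177.73972]]
bar ang 2.5044645459733457
lugtop 209 [ 0.5736 -0.1399  0.0609] z 0.055 0.064 ang 0.809 r 0.078
bit 412 [ 0.6365 -0.2176  0.0468] z 0.04 0.05 ang -0.18 r 0.1187
```

View pics/w5.png

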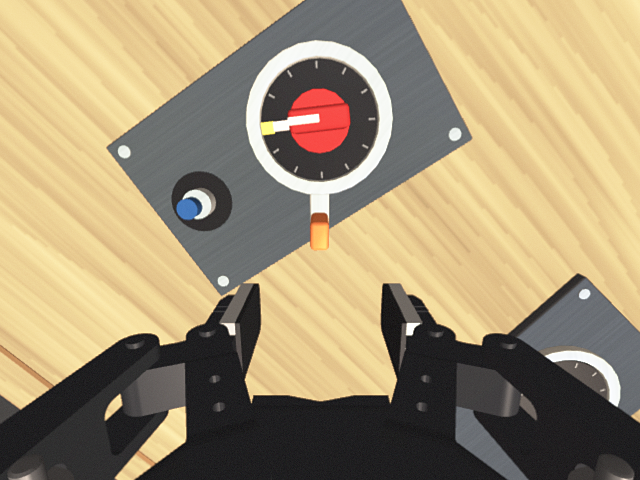

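The pointer (275,127) is still on the yellow mark (267,128). The lug at (319,230) is at 0.81 rad in the world, which puts the ring at about 1.2, its stop. The gripper is clear of everything.

```bash
python3 -c "
from station import job;print(job.job_done())"
```

```text
the job is handed in; nothing more can be done
None
```

The red knob's pointer is on the yellow mark and the lock ring is turned to its tight stop. I handed the job in at about 13.7 s of robot time; it reports no verdict.

- **Knob:** I gripped the bar and turned it 38° clockwise. In the last wrist view the pointer is at -0.632 rad and the mark at -0.640 rad, measured in the world frame. That is well under 1 mm at the tip, against the 8 mm allowed.
- **Lock ring:** I gripped the lug and swung it about 64° clockwise. It now stands at 0.81 rad in the world frame, so the ring is at about 1.2 of 1.2. The limit is 1.02.
- **Stop not confirmed by force:** the force stayed mild at the end of the swing (about 8 N), so the tight stop is judged from the angle.
- **Other items:** the gripper is open and about 110 mm above the lug's top. I never went near the blue dial, bottle, chisel or roll, but I took no separate final picture of them.
- **Disagreement:** the first scene-camera reading put the lug 0.06 rad below the wrist camera's. The angle when I gripped the lug (1.922 rad) agreed with the wrist camera.

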